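# Roll the kiln post home under the shelf

## Task

Take the wooden paddle from its sloping stand and use it to push the round kiln post gently along its two rails, under the dark kiln shelf, until it lies fully home against the brick stop. Roll the post with the paddle only: do not touch it with the gripper, lift it or send it rolling off fast. Then put the paddle back in its stand the way it stood, let go, and leave the other pots and tools alone.

Things in the scene. Friction and masses are not known exactly. Their poses are not given: they have to be found in the camera images.
- rack: Fixed rack mid-table, turned 40 to 66 degrees, its open long side to the robot's right. Origin: under the middle of its plywood base (150 wide, 12 thick, y -170 to 200); z up, y along the track to the brick stop, x across it to the closed side. Two steel rails at x = -35 and 35 (20 wide, top z = 22), y -166 to 169. Guides, inner faces x = -58 (top z = 34) and 58 (top z = 44). End lip at y = -162 (top z = 32). All mm.
- post_home (a point): Where the post's centre lies when home: rack x 0, y 142, z 49 mm, axes as the rack's. The post then touches the face of the brick stop, which stands 27 mm further along y, across the whole track (top z = 80 mm); a thicker brick pile stands behind it, to rack y 264 and z 180 mm.
- shelf_edge (a point): Middle of the lower edge, open side, of the dark fixed kiln shelf over the track: rack x -78, y 105, z 180 mm. Shelf: x -78 to 45, y -60 to 270, 16 mm thick; its pots reach z = 266. A cross bar at y = -45 hangs to z = 170; its leg is at x = 85. Open below: a paddle tilted 40 degrees, handle to rack -x, reaches the post's middle clear of the edge.
- post: Round pale ceramic kiln post lying across the rails: cylinder 54 mm in diameter, 110 mm long, about 0.28 to 0.5 kg. Origin at its centre, x along its axis (parallel to the rack's x); y and z turn as it rolls. Starts in the first half of the track (rack y -120 to -20 mm), rolls freely under 1 to 3 N and stops where it is left.
- paddle: Wooden paddle, 240 mm long, 0.14 kg. Origin: centre of the blade's rounded end (radius 25, tip at z = -25 mm). z runs up to the handle: flat blade 50 wide (x), 12 thick (y) to z = 95; handle 24 wide (x), 18 thick (y), z = 95 to 215. In the stand it slopes 40 degrees from vertical, y level. Good grip: across the 18 mm at z = 188, fingers pointing down along the handle.
- paddle_stand: Fixed wooden stand holding the blade in a sloping slot 16 mm wide with flared lips. Origin on the table below the blade's rounded end; z up, x away from the handle, y across the slot. The paddle slides in and out along its own z; cheeks reach paddle z = 50 mm, lips 68 mm; a sloping back lies under the blade's lower narrow edge to paddle z = 125 mm. Top at z = 135 mm, base 180 x 100 mm.
- paddle_place (a point): Where the paddle's origin rests in the stand: 55 mm above the stand's origin, same axes as the stand. There the paddle's z leans 40 degrees from vertical towards the stand's -x, and its y is along the stand's y.
- mug: Bystander: brown mug, 76 mm wide, 85 mm high; origin centre of underside.
- dish: Bystander: pale small bowl, 110 mm wide, 35 mm high; origin centre of underside.
- bowl: Bystander: orange-brown bowl, 130 mm wide, 65 mm high; origin centre of underside.
- square_prop: Bystander: upright square brick prop 60 x 60 x 120 mm, beyond the rack; origin centre of underside.
- rubbing_brick: Bystander: grey rubbing brick 120 x 50 x 30 mm; origin centre of underside.
- jar: Bystander: pale lidded jar, 84 mm wide, 110 mm high; origin centre of underside.
- brush: Bystander: brush 180 mm long lying on the table.
Mind the look-alikes: they are no part of the job. Leave any yellow look-alike of the paddle alone.

How it is judged:
By the outcome, as a careful person would: the job done as asked, in the order asked, and still so for the second after the job is handed in, with the robot touching nothing.
It also fails if it takes over 58 s, if anything falls off the work surface, if the arm or the gripper's body presses on something with over 40 N, if the wrist force passes 120 N, or if a joint passes its speed limit or range.

## Robot

A 6-joint arm with a two-finger parallel gripper is mounted at the origin on the work surface. World frame = base frame: x ahead of the robot, y to its left, z up, the work surface at z = 0. Lengths are in mm, angles in rad, forces in N, time in s.
With the tool pointing down it reaches from about 275 to 1000 mm from the base axis. Payload 8.4 kg.
Tool frame: the origin (TCP) lies midway between the tips of the shut fingers; the grasp point (between the pads) lies 19 mm behind it; z points along the fingers, y is the direction in which the jaws open and shut (so a half turn about z gives the same grasp; the last joint's range is limited). The gripper opens to 85 mm and grips with 20 to 120 N. Pads are 22 mm wide; open, the fingers measure 114 mm over their backs; the gripper's body (76 mm by 85 mm) begins 54 mm behind the grasp point. The pads swing forward as they close: fully open they stand 13 mm farther back than shut.
Start: joints at [-1.287, 0.353, 1.633, -0, 1.155, -0.002], TCP at [176.202, -599.651, 231.281] pointing down, gripper open.
Joint ranges: [-2.63, 2.63], [-0.92, 2.1], [0.06, 2.66], [-1.3, 4.44], [0, 2.69], [-3.02, 3.02]. Speed limits (rad/s): [2.22, 2.22, 2.79, 3.14, 3.14, 3.14].

## Interface

Orientations are given as [roll, pitch, yaw] about the fixed x, y, z axes, in that order (R = Rz(yaw) Ry(pitch) Rx(roll)).
In Python, from rig import * gives the robot as it stands.
- The arm moves only by the tool play_rows, never from a script. Its argument "moves" is a list of rows, each a list of 3 entries, a list of its own where there are three numbers: the shift along the tool's x, y, z in m, then the turn, a rotation vector about the tool's x, y, z in rad, then the opening in per cent of the stroke, from 0 (shut) to 100 (fully open). In form: [[[x, y, z], [rx, ry, rz], fingers], ...]. A call has 1 to 20 rows; each row shifts and turns the commanded pose from where the row before left it, along the tool's axes as they then stand; what a row does not reach is not made up. A row lasts 1/10 s, in which the tool goes at most 50 mm and 8.59 degrees, less where a joint would pass 70% of its speed; a pose out of reach is approached as far as the arm can. A call is refused whole if a number of a shift passes 0.05 or a number of a turn 0.15, either way. A call with a gripper value outside its range is refused whole. The fingers move at their own pace and stop on an object; "squeeze" is the grip in N (left out, the last holds). Time passes only in rows, so rows that do not move let the fingers close. It gives the time, the measured TCP pose, the force and the opening at its end, in the units of the state.
- sense(): the state, without advancing time (a new reading comes with each control period).
- grab_frame(name): name is "scene" or "top" or "wrist"; returns a dict with "pixels" (420x560x3 uint8, red, green, blue), "intrinsics" (3x3 intrinsics, pixels), "distortion" ([k1, k2, p1, p2, k3] as OpenCV has them; the pictures are not rectified), "R" (3x3) and "t" (3): a world point X has camera coordinates R X + t. Camera axes: x right, y down, z forward; pixel columns grow to the right and rows downward; lengths in mm; the calibration is good to about 2 mm. A picture is of the moment at which its call begins. There is no depth.
- sign_off(): hands the job in, once; it reports no verdict.
The state is a dict: "clock": time; "qpos": joint angles; "qvel": joint speeds; "joint_efforts": joint torques, N m; "eef_pos": TCP position; "tcp_rot": TCP orientation; "contact_force": force on the tool from outside, world axes, zero at the start; "wrist_torque": the same for the moment, N m; "opening": opening from 0.0 (shut) to 1.0 (fully open).
Only numpy, scipy, OpenCV 4.12 (cv2) and the standard library are available. Lean on these libraries where they do the work, as an engineer would, in place of code of your own. Each camera call takes 0.05 s, during which the arm holds its last target. There are 200 camera calls.

## Working session

There is one attempt and no reset: what is moved stays moved. The work goes in short steps, Python scripts to look and compute and a tool call to move; the robot and the scene stay as the last step left them, time stands still between calls to the robot, and variables do not carry over. Pictures are saved under pics/ and viewed, about 8 in all and at most 12, crops included, and the job is handed in when it is done.

Besides the shell and the picture viewer there is one more tool, called after "Request:" as name(argument=value, ...) on one line, values as JSON. play_rows: Moves the arm, as the interface text tells. Its arguments: {"type":"object","properties":{"moves":{"type":"array"},"squeeze":{"type":"number"}},"required":["moves"]}

```bash
ls; mkdir -p pics; python3 - <<'E'
from rig import *
import cv2,numpy as np,pickle
d={}
for n in ("scene","top","wrist"):
    f=grab_frame(n); d[n]=f
    cv2.imwrite(f"pics/{n}0.png",f["pixels"][:,:,::-1])
    print(n,np.round(f["intrinsics"],1).tolist(),np.round(f["distortion"],4), np.round(f["R"],3).tolist(),np.round(f["t"],1), np.round(-np.array(f["R"]).T@f["t"]))
pickle.dump(d,open("f0.pkl","wb"))
print(sense())
E
```

```text
pics
scene [[452.5, 0.0, 276.2], [0.0, 452.5, 215.3], [0.0, 0.0, 1.0]] [-0.0504  0.      0.      0.      0.    ] [[0.66, 0.751, -0.002], [0.614, -0.541, -0.575], [-0.433, 0.378, -0.818]] [-293.5 -218.5 1515.1] [ 984. -470. 1113.]
top [[530.7, 0.0, 277.4], [0.0, 530.7, 219.6], [0.0, 0.0, 1.0]] [-0.1603  0.      0.      0.      0.    ] [[0.006, -1.0, -0.016], [-0.989, -0.004, -0.148], [0.148, 0.016, -0.989]] [ -11.8  497.5 1582.8] [ 258.  -36. 1639.]
wrist [[295.7, 0.0, 278.6], [0.0, 295.7, 210.3], [0.0, 0.0, 1.0]] [-0.0469  0.      0.      0.      0.    ] [[0.282, -0.959, -0.002], [-0.915, -0.27, 0.3], [-0.288, -0.083, -0.954]] [-624.3  -39.8  379.9] [ 249. -578.  373.]
{'clock': 0.15, 'qpos': array([-1.28740827e+00,  3.53519167e-01,  1.63397346e+00, -2.89601943e-05,
        1.15521440e+00, -2.41075030e-03]), 'qvel': array([ 1.03733751e-03, -1.44233369e-03, -1.92874967e-03, -2.40336053e-05,
        1.47591392e-03, -5.44505189e-04]), 'joint_efforts': array([ 1.13203332e-03, -6.05635071e+01, -3.42339849e+01, -3.56568599e-06,
        6.07431590e-03,  9.94939597e-06]), 'eef_pos': array([ 176.08185041, -599.29031103,  230.71099255]), 'tcp_rot': array([-3.14047822e+00,  2.37955612e-05,  2.85810524e-01]), 'contact_force': array([-0.42811026, -0.0056112 , -0.42023452]), 'wrist_torque': array([0.02539787, 0.01314667, 0.00556906]), 'opening': 0.9992655983857712}
```

View pics/scene0.png

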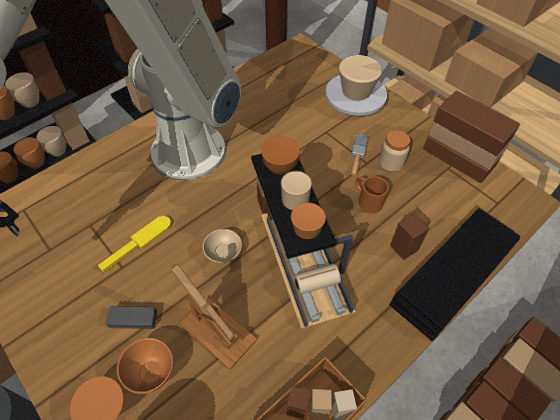

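View pics/top0.png

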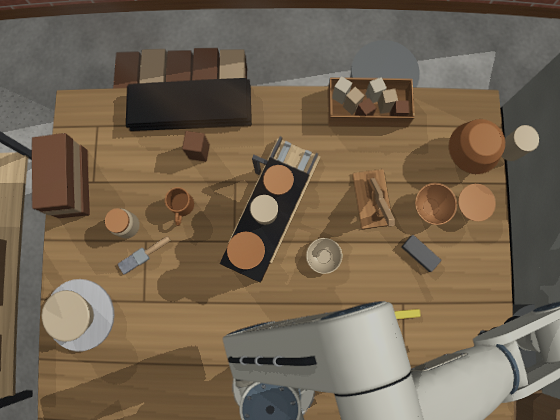

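The scene picture shows the paddle in its stand at about (205,310), the post at (318,278), the rack with its dark shelf at (290,200), and the yellow look-alike at (135,243). In the top picture the stand is at (372,200) and the shelf runs from (285,165) to (245,265). Next I'll enlarge the stand and rack.

```bash
python3 - <<'E'
import cv2,numpy as np,pickle
d=pickle.load(open("f0.pkl","rb"))
def crop(n,x0,y0,w,h,s):
    im=d[n]["pixels"][y0:y0+h,x0:x0+w,::-1]
    im=cv2.resize(im,None,fx=s,fy=s,interpolation=cv2.INTER_CUBIC)
    for i in range(0,w,20):
        cv2.putText(im,str(x0+i),(i*s,8),0,.3,(255,255,255),1); cv2.line(im,(i*s,10),(i*s,14),(255,255,255),1)
    for i in range(0,h,20):
        cv2.putText(im,str(y0+i),(0,i*s+4),0,.3,(255,255,255),1)
    return im
cv2.imwrite("pics/c1.png",crop("scene",165,200,195,145+20,4))
cv2.imwrite("pics/c2.png",crop("top",210,130,195,150,4))
E
```

```text
(no output)
```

View pics/c1.png

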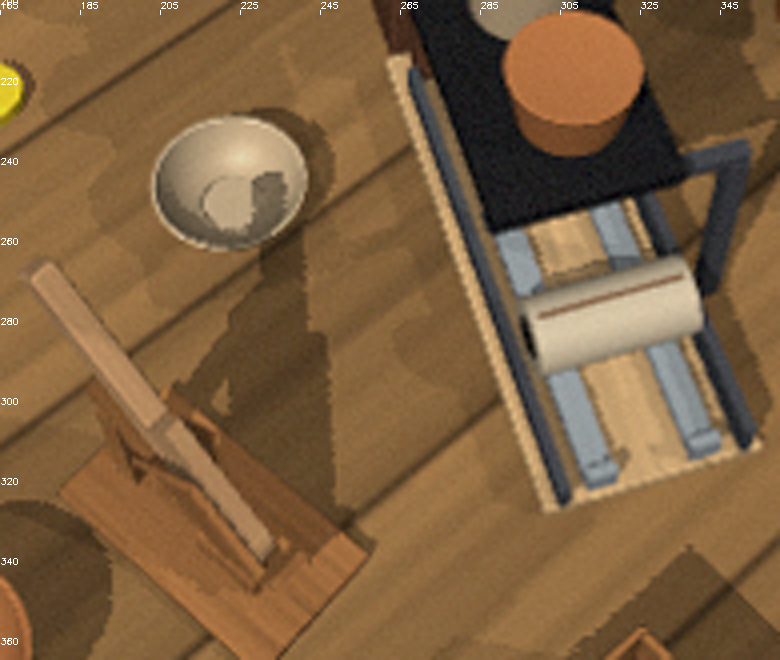

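View pics/c2.png

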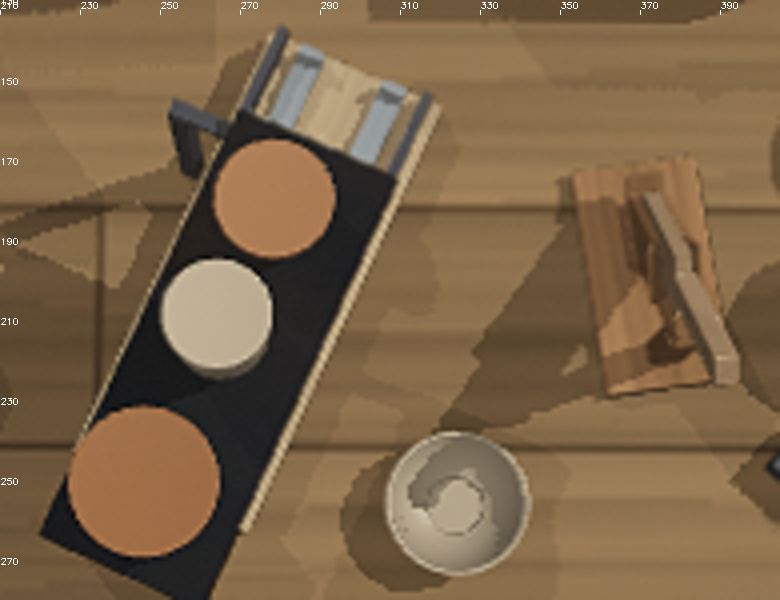

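The crops give sharp corners for the rack, shelf, post, handle end and handle shoulder, so I'll fit those.

```bash
cat > h.py <<'E'
import cv2,numpy as np,pickle
from scipy.optimize import least_squares
from scipy.spatial.transform import Rotation as Ro
def proj(f,P):
    P=np.atleast_2d(np.array(P,float)); R=np.array(f["R"],float)
    return cv2.projectPoints(P,cv2.Rodrigues(R)[0],np.array(f["t"],float),np.array(f["intrinsics"],float),np.array(f["distortion"],float))[0][:,0]
def ray(f,uv):
    n=cv2.undistortPoints(np.array([[uv]],float),np.array(f["intrinsics"],float),np.array(f["distortion"],float))[0,0]
    R=np.array(f["R"],float); return -R.T@np.array(f["t"],float), R.T@np.array([n[0],n[1],1])
def onz(f,uv,z):
    o,v=ray(f,uv); return o+v*(z-o[2])/v[2]
def tri(fs,uvs):
    A=np.zeros((3,3));b=np.zeros(3)
    for f,uv in zip(fs,uvs):
        o,v=ray(f,uv); v/=np.linalg.norm(v); M=np.eye(3)-np.outer(v,v); A+=M;b+=M@o
    p=np.linalg.solve(A,b); return p,[np.round(proj(f,p)[0]-uv,1).tolist() for f,uv in zip(fs,uvs)]
E
python3 - <<'E'
from h import *
d=pickle.load(open("f0.pkl","rb")); S,T=d["scene"],d["top"]
pts=[(S,(302.5,327.75),(-75,-170,12)),(S,(355.5,311.25),(75,-170,12)),(S,(262.5,214.2),(-75,200,12)),
(T,(320.25,155.75),(-75,-170,12)),(T,(270.75,263),(-75,200,12)),(T,(309.25,173.75),(-78,-60,196)),(T,(270,157.5),(45,-60,196)),(T,(220,263.2),(45,270,196)),(T,(262.5,280),(-78,270,196))]
def W(p,q): 
    c,s=np.cos(p[2]),np.sin(p[2]); return np.array([p[0]+c*q[0]-s*q[1],p[1]+s*q[0]+c*q[1],q[2]])
r=least_squares(lambda p:np.concatenate([proj(f,W(p,q))[0]-uv for f,uv,q in pts]),[550,0,1.0],loss="soft_l1",x_scale=[100,100,1])
p=r.x;print("rack",p,np.degrees(p[2]));print(np.round([proj(f,W(p,q))[0]-uv for f,uv,q in pts],1).tolist())
P=onz(S,(318.25,278.5),49);c,s=np.cos(p[2]),np.sin(p[2]);e=P[:2]-p[:2]
print("post",P,"rack xy",c*e[0]+s*e[1],-s*e[0]+c*e[1])
for n,a,b in [("hend upper",(175.25,267.25),(391.25,217.75)),("shoulder",(206.25,305),(380.75,197)),("bladebot",(231.25,338.75),(372.5,178.75))]: print(n,tri((S,T),(a,b)))
ps=[onz(S,(180.5,323),12),onz(S,(258,337.5),12)]+[onz(T,uv,12) for uv in [(353.75,173.75),(384.25,168.75),(362.5,229),(390,225.5)]]
print("base",np.round(ps))
E
```

```text
rack [581.22762265  -5.77348157   1.15262857] 66.04075216228021
[[-0.8, 0.0], [0.8, -0.1], [-1.5, 0.0], [-0.0, -0.0], [1.2, -0.4], [0.5, -0.4], [-0.4, -1.6], [-0.4, 0.0], [-2.0, 1.9]]
post [645.57674666 -29.63815286  49.        ] rack xy 4.322967596333708 -68.4955783042362
hend upper (array([ 474.37342436, -321.37379477,  228.6618867 ]), [[0.7, -0.1], [0.5, 0.3]])
shoulder (array([ 550.21132107, -309.31644183,  135.37544818]), [[-0.2, 0.0], [-0.1, -0.1]])
bladebot (array([ 623.54414498, -301.41718274,   49.6814267 ]), [[0.1, -0.0], [0.1, 0.0]])
base [[ 492. -368.   12.]
 [ 652. -243.   12.]
 [ 648. -248.   12.]
 [ 665. -346.   12.]
 [ 473. -273.   12.]
 [ 484. -359.   12.]]
```

```bash
cat >> h.py <<'E'
RK=[581.2,-5.8,1.1526]; ST=[602,-302.7,np.radians(8)]
def frame(xy,yaw,tilt,rackpt=None):
    # tool pose: z = sin(tilt)*u - cos(tilt)*up
    return Ro.from_euler("z",yaw)*Ro.from_euler("y",-tilt)*Ro.from_euler("x",np.pi)
def paddle_tcp(O,yaw,tilt,zp=169):  # paddle origin -> TCP at paddle z = zp
    u=np.array([np.cos(yaw),np.sin(yaw),0]); return np.array(O)+zp*(-np.sin(tilt)*u+np.array([0,0,np.cos(tilt)]))
def rk(q):
    c,s=np.cos(RK[2]),np.sin(RK[2]); return np.array([RK[0]+c*q[0]-s*q[1],RK[1]+s*q[0]+c*q[1],q[2]])
def delta(P,R,st):
    R0=Ro.from_euler("xyz",st["tcp_rot"]); sh=R0.inv().apply(np.array(P)-st["eef_pos"]); tv=(R0.inv()*R).as_rotvec()
    sh2=R.inv().apply(np.array(P)-st["eef_pos"])
    print("shift(now axes) mm",np.round(sh,1)," shift(axes after turn)",np.round(sh2,1)," turn",np.round(tv,4))
E
python3 - <<'E'
from rig import *
from h import *
t=np.radians(40); R=frame(None,ST[2],t); print(R.as_matrix().round(2).tolist())
O=[ST[0],ST[1],55]
print("pre",paddle_tcp(O,ST[2],t,259)); delta(paddle_tcp(O,ST[2],t,259),R,sense()); 
E
```

```text
[[0.76, 0.14, 0.64], [0.11, -0.99, 0.09], [0.64, 0.0, -0.77]]
pre [ 437.13820038 -325.86981493  253.40551077]
shift(now axes) mm [ 327.6 -188.8  -22.5]  shift(axes after turn) [ 241.8 -234.4  173.2]  turn [-0.0521  0.697   0.1398]
```

Request:
play_rows(moves=[[[0.0164, -0.0094, -0.0011], [0, 0, 0], 100], [[0.0328, -0.0189, -0.0022], [0, 0, 0], 100], [[0.0328, -0.0189, -0.0022], [0, 0, 0], 100], [[0.0328, -0.0189, -0.0022], [0, 0, 0], 100], [[0.0328, -0.0189, -0.0022], [0, 0, 0], 100], [[0.0328, -0.0189, -0.0022], [0, 0, 0], 100], [[0.0328, -0.0189, -0.0022], [0, 0, 0], 100], [[0.0328, -0.0189, -0.0022], [0, 0, 0], 100], [[0.0328, -0.0189, -0.0022], [0, 0, 0], 100], [[0.0328, -0.0189, -0.0022], [0, 0, 0], 100], [[0.0164, -0.0094, -0.0011], [0, 0, 0], 100], [[0, 0, 0], [-0.0074, 0.0996, 0.02], 100], [[0, 0, 0], [-0.0074, 0.0996, 0.02], 100], [[0, 0, 0], [-0.0074, 0.0996, 0.02], 100], [[0, 0, 0], [-0.0074, 0.0996, 0.02], 100], [[0, 0, 0], [-0.0074, 0.0996, 0.02], 100], [[0, 0, 0], [-0.0074, 0.0996, 0.02], 100], [[0, 0, 0], [-0.0074, 0.0996, 0.02], 100], [[0, 0, 0], [0, 0, 0], 100]])

```text
clock: 2.05
eef_pos: [436.1, -324.3, 251.7]
tcp_rot: [-3.137, -0.699, 0.134]
contact_force: [-0.7, 0.0, 0.3]
opening: 0.999
```

```bash
python3 - <<'E'
from rig import *
from h import *
st=sense(); print(st["eef_pos"],st["tcp_rot"],st["clock"])
t=np.radians(40); R=frame(None,ST[2],t); O=[ST[0],ST[1],55]
delta(paddle_tcp(O,ST[2],t,259),R,st)
f=grab_frame("wrist"); im=np.ascontiguousarray(f["pixels"][:,:,::-1])
# predicted handle-end corners and axis
u=np.array([np.cos(ST[2]),np.sin(ST[2]),0]);up=np.array([0,0,1]);v=np.array([-u[1],u[0],0])
X=np.cos(t)*u+np.sin(t)*up; Z=-np.sin(t)*u+np.cos(t)*up
for a,b,z in [(12,9,215),(12,-9,215),(-12,9,215),(-12,-9,215),(12,9,95),(12,-9,95)]:
    p=proj(f,np.array(O)+a*X+b*v+z*Z)[0]; print(a,b,z,p.round(1)); cv2.circle(im,tuple(int(i) for i in p.round()),2,(0,0,255),-1)
cv2.imwrite("pics/w1.png",im); pickle.dump(f,open("w1.pkl","wb"))
E
```

```text
[ 436.08938507 -324.34192477  251.72759456] [-3.13721212 -0.69923396  0.13432952] 2.05
shift(now axes) mm [ 1.7  1.7 -0.8]  shift(axes after turn) [ 1.7  1.7 -0.8]  turn [-0.001  -0.0011 -0.0041]
12 9 215 [267.2 216.3]
12 -9 215 [294.3 216.2]
-12 9 215 [267.8 249.3]
-12 -9 215 [293.9 249.2]
12 9 95 [271.6 180. ]
12 -9 95 [288.7 179.9]
```

View pics/w1.png

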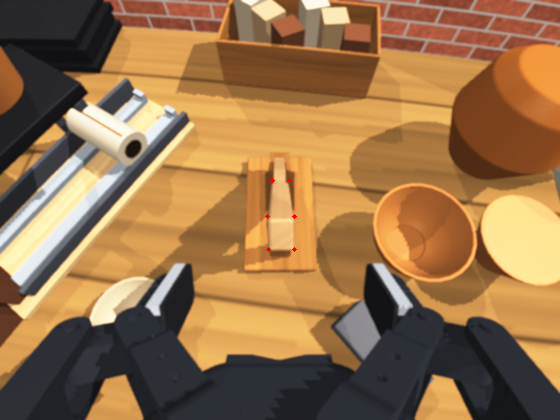

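The wrist picture shows the handle end at about (281,232), between the projected corner dots, so the stand fit is good. Next I move in along the handle and close.

Request:
play_rows(moves=[[[0.0017, 0.0017, 0.005], [0, 0, -0.004], 100], [[0, 0, 0.014], [0, 0, 0], 100], [[0, 0, 0.02], [0, 0, 0], 100], [[0, 0, 0.02], [0, 0, 0], 100], [[0, 0, 0.02], [0, 0, 0], 100], [[0, 0, 0.01], [0, 0, 0], 100], [[0, 0, 0], [0, 0, 0], 0], [[0, 0, 0], [0, 0, 0], 0], [[0, 0, 0], [0, 0, 0], 0], [[0, 0, 0], [0, 0, 0], 0], [[0, 0, 0], [0, 0, 0], 0], [[0, 0, 0], [0, 0, 0], 0], [[0, 0, 0], [0, 0, 0], 0], [[0, 0, 0], [0, 0, 0], 0]], squeeze=60)

```text
clock: 3.5
eef_pos: [495.5, -319.2, 186.8]
tcp_rot: [3.138, -0.699, 0.146]
contact_force: [-4.6, 2.4, 6.0]
opening: 0.203
```

Request:
play_rows(moves=[[[0, 0, -0.004], [0, 0, 0], 0], [[0, 0, -0.008], [0, 0, 0], 0], [[0, 0, -0.01], [0, 0, 0], 0], [[0, 0, -0.01], [0, 0, 0], 0], [[0, 0, -0.01], [0, 0, 0], 0], [[0, 0, -0.015], [0, 0, 0], 0], [[0, 0, -0.015], [0, 0, 0], 0], [[0, 0, -0.015], [0, 0, 0], 0], [[0, 0, -0.015], [0, 0, 0], 0], [[0, 0, -0.015], [0, 0, 0], 0], [[0, 0, -0.015], [0, 0, 0], 0], [[0, 0, -0.008], [0, 0, 0], 0], [[0, 0, 0], [0, 0, 0], 0]])

```text
clock: 4.8
eef_pos: [406.0, -332.7, 294.5]
tcp_rot: [3.135, -0.699, 0.146]
contact_force: [0.1, 0.6, -1.8]
opening: 0.206
```

```bash
python3 - <<'E'
from rig import *
from h import *
st=sense(); print(st["eef_pos"],st["tcp_rot"],st["clock"],st["contact_force"])
pickle.dump(st,open("out.pkl","wb"))
f=grab_frame("wrist"); im=np.ascontiguousarray(f["pixels"][:,:,::-1]);pickle.dump(f,open("w2.pkl","wb"))
R0=Ro.from_euler("xyz",st["tcp_rot"]).as_matrix(); x,y,z=R0.T
for a,zz in [(25,0),(25,60),(12,95),(-25,0)]:
  for b in (6,-6):
    q=st["eef_pos"]+a*x+b*y+(169-zz)*z; p=proj(f,q)[0]; print(a,zz,b,p.round(1)); cv2.circle(im,tuple(int(i) for i in p.round()),2,(0,0,255),-1)
cv2.imwrite("pics/w2.png",im)
t=np.radians(45); yaw=RK[2]; R=frame(None,yaw,t)
for nm,q in [("above",(-6,-125,140)),("behind",(-6,-125,57)),("home",(-3,109,57))]:
    P=paddle_tcp(rk(q),yaw,t); print(nm,P.round()); delta(P,R,st)
E
```

```text
[ 405.99219437 -332.65129899  294.48223597] [ 3.13479259 -0.69861914  0.1459406 ] 4.8 [ 0.08599575  0.57641613 -1.79687931]
25 0 6 [284.2 168.2]
25 0 -6 [272.9 168.2]
25 60 6 [285.4 179.5]
25 60 -6 [271.5 179.5]
12 95 6 [286.3 205.4]
12 95 -6 [270.6 205.4]
-25 0 6 [283.9 213. ]
-25 0 -6 [273.1 213. ]
above [ 644. -171.  260.]
shift(now axes) mm [ 176.1 -126.3  192.8]  shift(axes after turn) [148.  152.4 197.5]  turn [ 0.6869  0.0819 -0.7423]
behind [ 644. -171.  177.]
shift(now axes) mm [ 122.8 -126.8  256.3]  shift(axes after turn) [ 89.3 152.4 256.2]  turn [ 0.6869  0.0819 -0.7423]
home [432. -73. 177.]
shift(now axes) mm [ -27.4 -253.5  129.3]  shift(axes after turn) [ 91.5 -81.6 258.3]  turn [ 0.6869  0.0819 -0.7423]
```

View pics/w2.png

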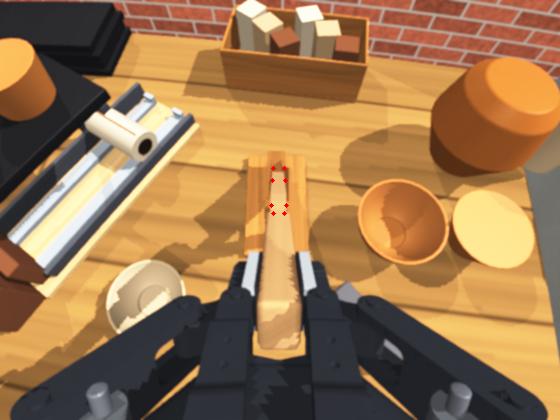

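The paddle is held square: the shoulder is near (279,205) and the handle end near (280,330). The post end face is at about (146,147). I turn to the rack heading now, then move to a point short of the rack's open end.

Request:
play_rows(moves=[[[0, 0, 0], [0.0859, 0.0102, -0.0928], 0], [[0, 0, 0], [0.0859, 0.0102, -0.0928], 0], [[0, 0, 0], [0.0859, 0.0102, -0.0928], 0], [[0, 0, 0], [0.0859, 0.0102, -0.0928], 0], [[0, 0, 0], [0.0859, 0.0102, -0.0928], 0], [[0, 0, 0], [0.0859, 0.0102, -0.0928], 0], [[0, 0, 0], [0.0859, 0.0102, -0.0928], 0], [[0, 0, 0], [0.0859, 0.0102, -0.0928], 0], [[0.0097, 0.019, 0.0158], [0, 0, 0], 0], [[0.0097, 0.019, 0.0158], [0, 0, 0], 0], [[0.0097, 0.019, 0.0158], [0, 0, 0], 0], [[0.0097, 0.019, 0.0158], [0, 0, 0], 0], [[0.0097, 0.019, 0.0158], [0, 0, 0], 0], [[0.0097, 0.019, 0.0158], [0, 0, 0], 0], [[0.0097, 0.019, 0.0158], [0, 0, 0], 0], [[0.0097, 0.019, 0.0158], [0, 0, 0], 0], [[0, 0, 0], [0, 0, 0], 0]])

```text
clock: 6.55
eef_pos: [606.1, -259.6, 257.2]
tcp_rot: [-3.138, -0.788, 1.154]
contact_force: [-0.5, -0.6, -1.3]
opening: 0.205
```

```bash
python3 - <<'E'
from rig import *
from h import *
st=sense(); print(st["eef_pos"],st["tcp_rot"],st["clock"],st["contact_force"],st["qpos"].round(2))
f=grab_frame("wrist"); im=np.ascontiguousarray(f["pixels"][:,:,::-1]);pickle.dump(f,open("w3.pkl","wb"))
g=grab_frame("scene"); pickle.dump(g,open("s3.pkl","wb"))
for q in [(-75,-170,12),(75,-170,12),(-75,0,12),(-78,-60,180),(45,-60,180),(-52,-68.5,49),(58,-68.5,49),(35,-166,22),(-35,-166,22)]:
    p=proj(f,rk(q))[0]; print(q,p.round(1))
    cv2.circle(im,tuple(int(i) for i in p.round()),2,(0,0,255),-1)
cv2.imwrite("pics/w3.png",im)
t=np.radians(45); yaw=RK[2]; R=frame(None,yaw,t)
for nm,q in [("above",(-6,-125,140)),("behind",(-6,-125,57))]:
    P=paddle_tcp(rk(q),yaw,t); delta(P,R,st)
E
```

```text
[ 606.11530802 -259.63020066  257.19569495] [-3.13802993 -0.78751438  1.15357503] 6.55 [-0.501764   -0.55818363 -1.33914436] [-0.76  0.54  1.52  0.73  1.45 -0.58]
(-75, -170, 12) [309.  219.6]
(75, -170, 12) [305.1 142.2]
(-75, 0, 12) [196.4 219.4]
(-78, -60, 180) [213.9 148.8]
(45, -60, 180) [225.3  68.9]
(-52, -68.5, 49) [239.6 193.7]
(58, -68.5, 49) [244.2 135. ]
(35, -166, 22) [304.1 156.9]
(-35, -166, 22) [305.8 193.4]
shift(now axes) mm [69.6 -0.5 66.6]  shift(axes after turn) [69.8 -0.9 66.5]  turn [-0.0043 -0.0021  0.0007]
shift(now axes) mm [ 10.8  -0.3 125.2]  shift(axes after turn) [ 11.1  -0.9 125.2]  turn [-0.0043 -0.0021  0.0007]
```

View pics/w3.png

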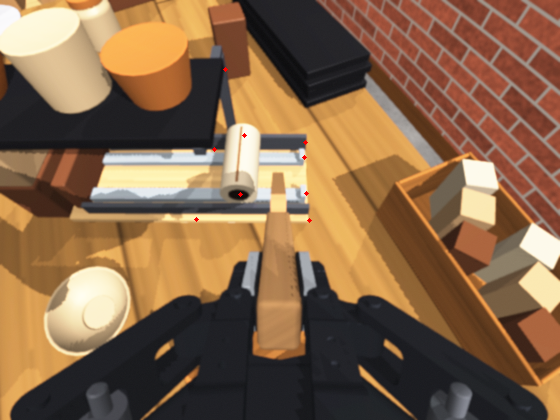

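The projected rack, shelf and post points land on their features: the shelf corner at (213,149) and the post end at (240,194). Next I bring the blade in over the rails and lower it behind the post.

Request:
play_rows(moves=[[[0.007, 0, 0.0067], [-0.004, -0.002, 0], 0], [[0.0139, -0.0005, 0.0133], [0, 0, 0], 0], [[0.0139, 0, 0.0133], [0, 0, 0], 0], [[0.0139, 0, 0.0133], [0, 0, 0], 0], [[0.0139, 0, 0.0133], [0, 0, 0], 0], [[0.007, 0, 0.0067], [0, 0, 0], 0], [[-0.0049, 0, 0.0049], [0, 0, 0], 0], [[-0.0098, 0, 0.0098], [0, 0, 0], 0], [[-0.0098, 0, 0.0098], [0, 0, 0], 0], [[-0.0098, 0, 0.0098], [0, 0, 0], 0], [[-0.0098, 0, 0.0098], [0, 0, 0], 0], [[-0.0098, 0, 0.0098], [0, 0, 0], 0], [[-0.0049, 0, 0.0049], [0, 0, 0], 0], [[0, 0, 0], [0, 0, 0], 0], [[0, 0, 0], [0, 0, 0], 0]])

```text
clock: 8.15
eef_pos: [643.1, -173.6, 178.0]
tcp_rot: [3.139, -0.785, 1.153]
contact_force: [0.6, -0.1, -1.5]
opening: 0.199
```

```bash
python3 - <<'E'
from rig import *
from h import *
st=sense(); print(st["eef_pos"],st["clock"],st["contact_force"])
f=grab_frame("wrist");g=grab_frame("scene")
a=f["pixels"][90:250,130:370,::-1]; b=g["pixels"][200:340,240:390,::-1]
a=cv2.resize(a,(400,267));b=cv2.resize(b,(400,373)); o=np.zeros((373,800,3),np.uint8);o[:267,:400]=a;o[:,400:]=b
cv2.imwrite("pics/p4.png",o)
t=np.radians(45); yaw=RK[2]; R=frame(None,yaw,t)
for q in [(-6,-125,57),(-6,109,57)]: delta(paddle_tcp(rk(q),yaw,t),R,st)
E
```

```text
[ 643.11422069 -173.60045261  178.03413233] 8.15 [ 0.56715596 -0.07307696 -1.47733284]
shift(now axes) mm [0.8 0.3 3. ]  shift(axes after turn) [0.8 0.3 3. ]  turn [0.0024 0.0004 0.    ]
shift(now axes) mm [   0.8 -233.7    2.4]  shift(axes after turn) [   0.8 -233.7    3. ]  turn [0.0024 0.0004 0.    ]
```

View pics/p4.png

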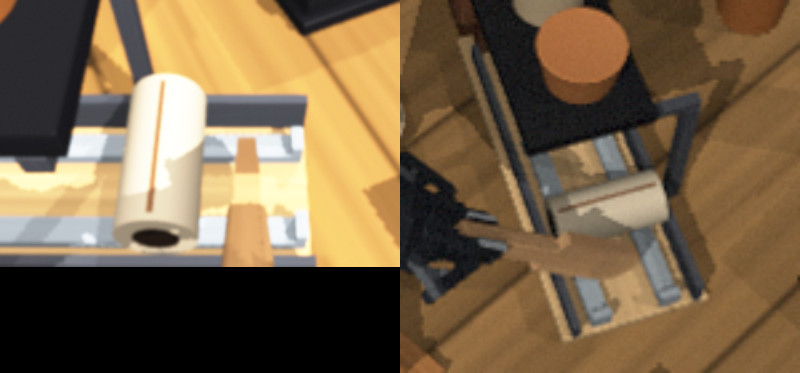

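The blade stands on edge behind the post with clear room all round. I start the slow push along -tool y.

Request:
play_rows(moves=[[[0, -0.003, 0.002], [0.002, 0, 0], 0], [[0, -0.004, 0], [0, 0, 0], 0], [[0, -0.004, 0], [0, 0, 0], 0], [[0, -0.004, 0], [0, 0, 0], 0], [[0, -0.002, 0], [0, 0, 0], 0], [[0, -0.002, 0], [0, 0, 0], 0], [[0, -0.002, 0], [0, 0, 0], 0], [[0, -0.002, 0], [0, 0, 0], 0], [[0, -0.003, 0], [0, 0, 0], 0], [[0, -0.003, 0], [0, 0, 0], 0], [[0, -0.004, 0], [0, 0, 0], 0], [[0, -0.004, 0], [0, 0, 0], 0], [[0, -0.004, 0], [0, 0, 0], 0], [[0, -0.004, 0], [0, 0, 0], 0], [[0, -0.004, 0], [0, 0, 0], 0], [[0, -0.004, 0], [0, 0, 0], 0], [[0, -0.004, 0], [0, 0, 0], 0], [[0, -0.004, 0], [0, 0, 0], 0], [[0, -0.004, 0], [0, 0, 0], 0], [[0, -0.004, 0], [0, 0, 0], 0]])

```text
clock: 10.25
eef_pos: [580.1, -144.0, 176.4]
tcp_rot: [3.141, -0.785, 1.153]
contact_force: [-0.3, -0.0, -0.8]
opening: 0.202
```

```bash
python3 - <<'E'
from rig import *
from h import *
st=sense(); print(st["eef_pos"],st["clock"],st["contact_force"],st["wrist_torque"])
f=grab_frame("wrist");g=grab_frame("scene")
a=f["pixels"][60:260,100:380,::-1]; b=g["pixels"][200:340,240:390,::-1]
a=cv2.resize(a,(400,286));b=cv2.resize(b,(400,373)); o=np.zeros((373,800,3),np.uint8);o[:286,:400]=a;o[:,400:]=b
cv2.imwrite("pics/p5.png",o)
t=np.radians(45); yaw=RK[2]; R=frame(None,yaw,t)
for q in [(-6,109,57)]: delta(paddle_tcp(rk(q),yaw,t),R,st)
E
```

```text
[ 580.13284287 -144.03670863  176.43691207] 10.25 [-0.29920768 -0.04163439 -0.75813035] [-0.53522416  0.20363698 -0.05429608]
shift(now axes) mm [   0.9 -164.2    0.8]  shift(axes after turn) [   0.9 -164.2    0.8]  turn [0.0002 0.0006 0.    ]
```

View pics/p5.png

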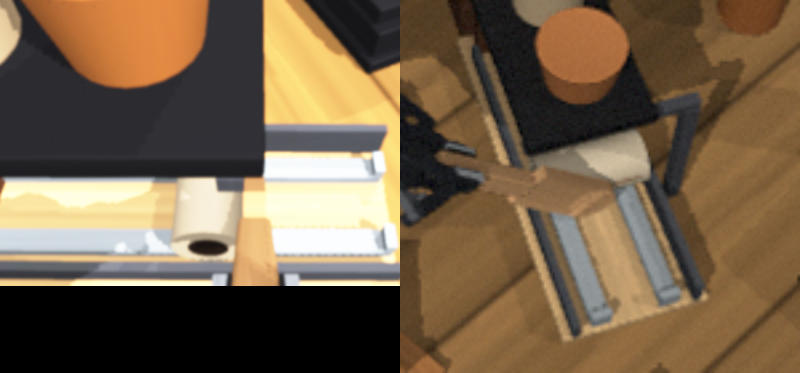

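The blade is flush behind the post, which is rolling under the shelf edge with the handle clear of it. I keep pushing.

Request:
play_rows(moves=[[[0, -0.002, 0], [0, 0, 0], 0], [[0, -0.003, 0], [0, 0, 0], 0], [[0, -0.004, 0], [0, 0, 0], 0], [[0, -0.004, 0], [0, 0, 0], 0], [[0, -0.004, 0], [0, 0, 0], 0], [[0, -0.004, 0], [0, 0, 0], 0], [[0, -0.004, 0], [0, 0, 0], 0], [[0, -0.004, 0], [0, 0, 0], 0], [[0, -0.004, 0], [0, 0, 0], 0], [[0, -0.004, 0], [0, 0, 0], 0], [[0, -0.004, 0], [0, 0, 0], 0], [[0, -0.004, 0], [0, 0, 0], 0], [[0, -0.004, 0], [0, 0, 0], 0], [[0, -0.004, 0], [0, 0, 0], 0], [[0, -0.004, 0], [0, 0, 0], 0], [[0, -0.004, 0], [0, 0, 0], 0], [[0, -0.004, 0], [0, 0, 0], 0], [[0, -0.004, 0], [0, 0, 0], 0], [[0, -0.004, 0], [0, 0, 0], 0], [[0, -0.004, 0], [0, 0, 0], 0]])

```text
clock: 12.35
eef_pos: [509.8, -112.8, 176.4]
tcp_rot: [3.141, -0.785, 1.153]
contact_force: [0.7, -0.7, -0.9]
opening: 0.205
```

Request:
play_rows(moves=[[[0, -0.004, 0], [0, 0, 0], 0], [[0, -0.004, 0], [0, 0, 0], 0], [[0, -0.004, 0], [0, 0, 0], 0], [[0, -0.004, 0], [0, 0, 0], 0], [[0, -0.004, 0], [0, 0, 0], 0], [[0, -0.004, 0], [0, 0, 0], 0], [[0, -0.004, 0], [0, 0, 0], 0], [[0, -0.004, 0], [0, 0, 0], 0], [[0, -0.004, 0], [0, 0, 0], 0], [[0, -0.003, 0], [0, 0, 0], 0], [[0, -0.003, 0], [0, 0, 0], 0], [[0, -0.003, 0], [0, 0, 0], 0], [[0, -0.003, 0], [0, 0, 0], 0], [[0, -0.003, 0], [0, 0, 0], 0], [[0, -0.003, 0], [0, 0, 0], 0], [[0, -0.003, 0], [0, 0, 0], 0], [[0, -0.003, 0], [0, 0, 0], 0], [[0, -0.003, 0], [0, 0, 0], 0], [[0, -0.002, 0], [0, 0, 0], 0], [[0, -0.002, 0], [0, 0, 0], 0]])

```text
clock: 14.35
eef_pos: [448.7, -85.6, 176.4]
tcp_rot: [3.141, -0.785, 1.153]
contact_force: [-1.1, -0.5, -1.3]
opening: 0.206
```

```bash
python3 - <<'E'
from rig import *
from h import *
st=sense(); print(st["eef_pos"],st["clock"],st["contact_force"],st["wrist_torque"])
t=np.radians(45); yaw=RK[2]; R=frame(None,yaw,t)
delta(paddle_tcp(rk((-6,109,57)),yaw,t),R,st)
E
```

```text
[448.67133731 -85.58215924 176.4119858 ] 14.35 [-1.11400892 -0.50040785 -1.2999979 ] [-0.59263138  0.27780715 -0.04578086]
shift(now axes) mm [  0.9 -20.3   0.8]  shift(axes after turn) [  0.9 -20.3   0.8]  turn [0.0001 0.0006 0.    ]
```

Request:
play_rows(moves=[[[0, -0.002, 0], [0, 0, 0], 0], [[0, -0.002, 0], [0, 0, 0], 0], [[0, -0.002, 0], [0, 0, 0], 0], [[0, -0.002, 0], [0, 0, 0], 0], [[0, -0.002, 0], [0, 0, 0], 0], [[0, -0.002, 0], [0, 0, 0], 0], [[0, -0.002, 0], [0, 0, 0], 0], [[0, -0.001, 0], [0, 0, 0], 0], [[0, -0.001, 0], [0, 0, 0], 0], [[0, -0.001, 0], [0, 0, 0], 0], [[0, -0.001, 0], [0, 0, 0], 0]])

```text
clock: 15.45
eef_pos: [432.4, -78.4, 176.4]
tcp_rot: [3.141, -0.785, 1.153]
contact_force: [0.2, -1.3, -1.7]
opening: 0.2
```

```bash
python3 - <<'E'
from rig import *
from h import *
st=sense(); print(st["eef_pos"],st["clock"],st["contact_force"],st["wrist_torque"])
f=grab_frame("wrist")
im=np.ascontiguousarray(f["pixels"][:,:,::-1])
for y in (142,115):
  p=proj(f,rk((-55,y,49)))[0];print(p); cv2.circle(im,tuple(int(i) for i in p.round()),2,(0,0,255),-1)
cv2.imwrite("pics/p6.png",cv2.resize(im[80:280,150:400],(800,640))[:600])
E
```

```text
[432.38325152 -78.37420723 176.39860157] 15.45 [ 0.17270182 -1.2876828  -1.65769894] [-0.55549967  0.14439589 -0.09450777]
[244.60385781 234.7737445 ]
[270.70492679 234.79033934]
```

View pics/p6.png

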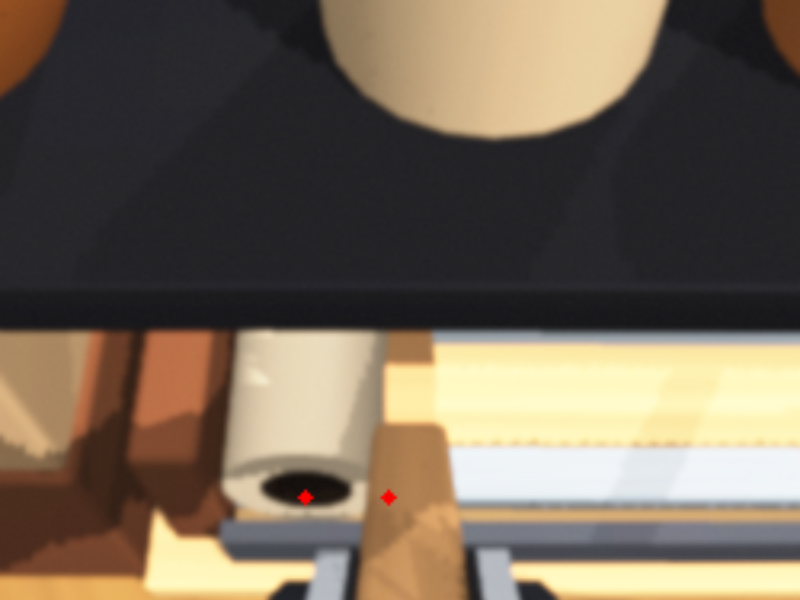

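The post end at about (305,490 in the crop) is almost on its home mark, with the brick just left of it. I press on in small steps until the force shows the stop.

Request:
play_rows(moves=[[[0, -0.001, 0], [0, 0, 0], 0], [[0, -0.001, 0], [0, 0, 0], 0], [[0, 0, 0], [0, 0, 0], 0], [[0, 0, 0], [0, 0, 0], 0]])

```text
clock: 15.9
eef_pos: [430.6, -77.6, 176.4]
tcp_rot: [3.141, -0.785, 1.153]
contact_force: [0.4, -0.8, -0.8]
opening: 0.204
```

Request:
play_rows(moves=[[[0, -0.001, 0], [0, 0, 0], 0], [[0, -0.0005, 0], [0, 0, 0], 0], [[0, 0, 0], [0, 0, 0], 0], [[0, 0, 0], [0, 0, 0], 0]])

```text
clock: 16.3
eef_pos: [429.7, -77.3, 176.5]
tcp_rot: [3.14, -0.785, 1.153]
contact_force: [4.1, -0.2, -1.5]
opening: 0.206
```

Request:
play_rows(moves=[[[0, -0.001, 0], [0, 0, 0], 0], [[0, 0, 0], [0, 0, 0], 0], [[0, 0, 0], [0, 0, 0], 0], [[0, 0, 0], [0, 0, 0], 0]])

```text
clock: 16.7
eef_pos: [428.8, -76.9, 176.6]
tcp_rot: [3.14, -0.785, 1.153]
contact_force: [3.7, -2.3, -0.1]
opening: 0.206
```

```bash
python3 - <<'E'
from rig import *
from h import *
for _ in range(1):
    st=sense(); print(st["eef_pos"],st["clock"],st["contact_force"],st["wrist_torque"])
f=grab_frame("wrist"); im=np.ascontiguousarray(f["pixels"][:,:,::-1])
cv2.imwrite("pics/p7.png",cv2.resize(im[150:230,190:330],(800,457),interpolation=cv2.INTER_CUBIC))
E
```

```text
[428.76792421 -76.92358168 176.56829442] 16.7 [ 3.70293889 -2.28395965 -0.06389711] [-0.8349049  -1.02130175 -1.11053051]
```

Request:
play_rows(moves=[[[0, -0.001, 0], [0, 0, 0], 0], [[0, 0, 0], [0, 0, 0], 0], [[0, 0, 0], [0, 0, 0], 0], [[0, 0, 0], [0, 0, 0], 0]])

```text
clock: 17.15
eef_pos: [427.9, -76.6, 176.6]
tcp_rot: [3.14, -0.784, 1.153]
contact_force: [5.5, -2.5, -0.2]
opening: 0.2
```

```bash
python3 - <<'E'
from rig import *
from h import *
st=sense(); print(st["eef_pos"],st["clock"],st["contact_force"],st["wrist_torque"])
f=grab_frame("wrist"); im=np.ascontiguousarray(f["pixels"][:,:,::-1])
cv2.imwrite("pics/p7.png",cv2.resize(im[150:230,190:330],(800,457),interpolation=cv2.INTER_CUBIC))
E
```

```text
[427.94247993 -76.64335962 176.5805881 ] 17.15 [ 5.45284586 -2.52908518 -0.18314196] [-0.87699748 -1.06501625 -1.18417565]
```

View pics/p7.png

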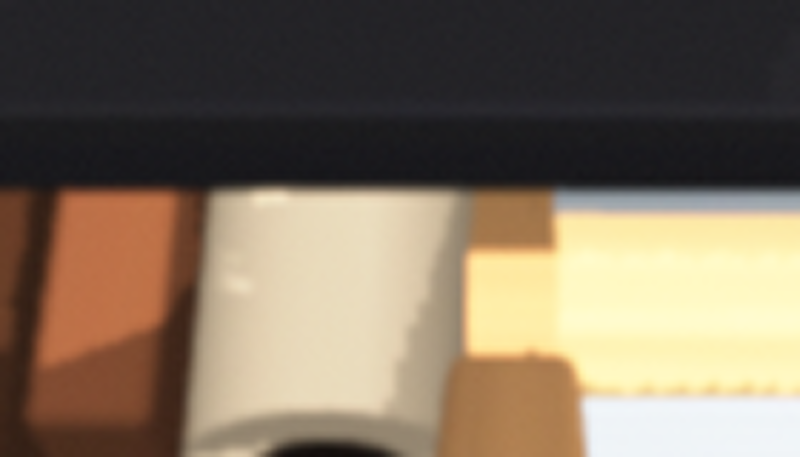

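No gap shows between post and brick, and the force rises steadily along the rack to about 6 N, so the post is home. I back off gently, then withdraw along the paddle's own axis.

Request:
play_rows(moves=[[[0, 0.001, 0], [0, 0, 0], 0], [[0, 0.001, 0], [0, 0, 0], 0], [[0, 0.002, 0], [0, 0, 0], 0], [[0, 0.004, 0], [0, 0, 0], 0], [[0, 0.008, 0], [0, 0, 0], 0], [[0, 0.01, 0], [0, 0, 0], 0], [[0, 0.008, 0], [0, 0, 0], 0], [[0, 0, -0.006], [0, 0, 0], 0], [[0, 0, -0.014], [0, 0, 0], 0], [[0, 0, -0.02], [0, 0, 0], 0], [[0, 0, -0.02], [0, 0, 0], 0], [[0, 0, -0.02], [0, 0, 0], 0], [[0, 0, -0.02], [0, 0, 0], 0], [[0, 0, -0.02], [0, 0, 0], 0], [[0, 0, -0.02], [0, 0, 0], 0], [[0, 0, -0.02], [0, 0, 0], 0], [[0, 0, -0.02], [0, 0, 0], 0], [[0, 0, -0.014], [0, 0, 0], 0], [[0, 0, -0.006], [0, 0, 0], 0], [[0, 0, 0], [0, 0, 0], 0]])

```text
clock: 19.2
eef_pos: [400.8, -219.6, 318.3]
tcp_rot: [3.141, -0.784, 1.152]
contact_force: [0.4, -0.0, -1.3]
opening: 0.203
```

```bash
python3 - <<'E'
from rig import *
from h import *
st=sense(); print(st["eef_pos"],st["tcp_rot"],st["clock"],st["contact_force"])
o=pickle.load(open("out.pkl","rb")); delta(o["eef_pos"],Ro.from_euler("xyz",o["tcp_rot"]),st)
E
```

```text
[ 400.7894899  -219.63045875  318.32187527] [ 3.1405848  -0.78417067  1.15242716] 19.2 [ 0.39292102 -0.04396478 -1.29324423]
shift(now axes) mm [-88.5  50.7 -54.5]  shift(axes after turn) [-24.  112.5  11.8]  turn [-0.6854 -0.0811  0.7425]
```

Request:
play_rows(moves=[[[-0.0148, 0.0085, -0.0091], [0, 0, 0], 0], [[-0.0148, 0.0085, -0.0091], [0, 0, 0], 0], [[-0.0148, 0.0085, -0.0091], [0, 0, 0], 0], [[-0.0148, 0.0085, -0.0091], [0, 0, 0], 0], [[-0.0148, 0.0085, -0.0091], [0, 0, 0], 0], [[-0.0148, 0.0085, -0.0091], [0, 0, 0], 0], [[0, 0, 0], [-0.0857, -0.0101, 0.0928], 0], [[0, 0, 0], [-0.0857, -0.0101, 0.0928], 0], [[0, 0, 0], [-0.0857, -0.0101, 0.0928], 0], [[0, 0, 0], [-0.0857, -0.0101, 0.0928], 0], [[0, 0, 0], [-0.0857, -0.0101, 0.0928], 0], [[0, 0, 0], [-0.0857, -0.0101, 0.0928], 0], [[0, 0, 0], [-0.0857, -0.0101, 0.0928], 0], [[0, 0, 0], [-0.0857, -0.0101, 0.0928], 0], [[0, 0, 0], [0, 0, 0], 0], [[0, 0, 0], [0, 0, 0], 0]])

```text
clock: 20.8
eef_pos: [406.6, -332.1, 293.6]
tcp_rot: [3.136, -0.699, 0.15]
contact_force: [0.2, 0.2, -0.9]
opening: 0.206
```

```bash
python3 - <<'E'
from rig import *
from h import *
st=sense(); print(st["eef_pos"],st["tcp_rot"],st["clock"],st["contact_force"])
o=pickle.load(open("out.pkl","rb")); delta(o["eef_pos"],Ro.from_euler("xyz",o["tcp_rot"]),st)
f=grab_frame("wrist"); pickle.dump(f,open("w4.pkl","wb")); w=pickle.load(open("w2.pkl","rb"))
g=grab_frame("scene"); pickle.dump(g,open("s4.pkl","wb"))
A,B=[cv2.cvtColor(x["pixels"],cv2.COLOR_RGB2GRAY).astype(np.float32) for x in (w,f)]
# handle/blade patch drift vs stand/background drift
for nm,(x0,x1,y0,y1) in dict(handle=(262,298,290,342),mid=(266,294,220,285),blade=(269,291,170,215),stand=(240,312,150,250)).items():
    tp=A[y0:y1,x0:x1]; r=cv2.matchTemplate(B[y0-8:y1+8,x0-8:x1+8],tp,cv2.TM_CCOEFF_NORMED); print(nm,cv2.minMaxLoc(r)[1],np.array(cv2.minMaxLoc(r)[3])-8)
im=np.hstack([w["pixels"][140:350,230:330],f["pixels"][140:350,230:330]])[:,:,::-1]
cv2.imwrite("pics/p8.png",cv2.resize(im,None,fx=2.8,fy=2.8,interpolation=cv2.INTER_CUBIC))
E
```

```text
[ 406.58445265 -332.11736179  293.61697107] [ 3.13578866 -0.69863551  0.150338  ] 20.8 [ 0.22346051  0.15394355 -0.88033515]
shift(now axes) mm [ 0.   0.4 -1.1]  shift(axes after turn) [ 0.   0.4 -1.1]  turn [-0.0038 -0.      0.0034]
handle 0.904992938041687 [-1 -1]
mid 0.9393802285194397 [1 1]
blade 0.9914329648017883 [1 0]
stand 0.9953795671463013 [1 0]
```

```bash
python3 - <<'E'
from h import *
w,f=[pickle.load(open(n,"rb"))["pixels"] for n in ("w2.pkl","w4.pkl")]
for r in (180,190,200,215,230,245,270,290,310,330):
    out=[]
    for im in (w,f):
        g=im[r-2:r+3].astype(float).mean(0).sum(1); k=np.abs(np.gradient(cv2.GaussianBlur(g[None],(0,0),1)[0]))
        pk=[(i,int(k[i])) for i in range(245,318) if k[i]>12 and k[i]>=k[i-1] and k[i]>k[i+1]]
        out.append(pk)
    print(r,out[0],"|",out[1])
E
```

```text
180 [(247, 22), (258, 13), (262, 13), (268, 20), (271, 61), (284, 73), (288, 58), (305, 47)] | [(248, 22), (259, 12), (263, 12), (269, 18), (272, 59), (285, 76), (289, 59), (306, 47)]
190 [(247, 16), (258, 15), (262, 12), (267, 13), (270, 57), (285, 66), (289, 44), (298, 14), (305, 23)] | [(248, 14), (259, 15), (263, 12), (271, 54), (286, 70), (290, 46), (299, 14), (306, 22)]
200 [(246, 12), (258, 16), (270, 50), (286, 56), (289, 25), (300, 14), (305, 17)] | [(247, 15), (259, 15), (270, 52), (286, 58), (290, 28), (300, 13), (306, 17)]
215 [(246, 16), (255, 24), (264, 44), (268, 51), (289, 22), (309, 13)] | [(246, 14), (255, 25), (264, 41), (268, 48), (290, 22)]
230 [(245, 67), (264, 19), (267, 36), (291, 24), (309, 45)] | [(246, 62), (264, 20), (268, 35), (292, 25), (309, 43)]
245 [(258, 13), (265, 40), (293, 25), (308, 50)] | [(245, 18), (258, 13), (266, 41), (293, 25), (309, 53)]
270 [(256, 145), (261, 79), (291, 46), (296, 55), (301, 151), (313, 134)] | [(256, 144), (261, 82), (292, 43), (296, 55), (301, 150), (313, 133)]
290 [(249, 94), (254, 148), (259, 72), (298, 73), (303, 129), (308, 77)] | [(249, 94), (254, 149), (259, 77), (293, 17), (299, 90), (303, 141), (307, 85)]
310 [(252, 12), (257, 85), (287, 27), (301, 72), (307, 18)] | [(252, 12), (257, 86), (277, 12), (286, 18), (301, 69), (307, 19)]
330 [(253, 71), (258, 27), (298, 33), (304, 82), (309, 19)] | [(253, 78), (258, 27), (294, 23), (298, 63), (304, 81), (309, 18)]
```

The grip has drifted by no more than about 1 px since pick-up, so I reinsert along the same line.

Request:
play_rows(moves=[[[0, 0.0004, 0], [-0.0038, 0, 0.0034], 0], [[0, 0, 0.008], [0, 0, 0], 0], [[0, 0, 0.01], [0, 0, 0], 0], [[0, 0, 0.01], [0, 0, 0], 0], [[0, 0, 0.01], [0, 0, 0], 0], [[0, 0, 0.007], [0, 0, 0], 0], [[0, 0, 0.007], [0, 0, 0], 0], [[0, 0, 0.007], [0, 0, 0], 0], [[0, 0, 0.007], [0, 0, 0], 0], [[0, 0, 0.007], [0, 0, 0], 0], [[0, 0, 0.007], [0, 0, 0], 0], [[0, 0, 0], [0, 0, 0], 0], [[0, 0, 0], [0, 0, 0], 0]])

```text
clock: 22.2
eef_pos: [457.6, -325.4, 232.1]
tcp_rot: [3.137, -0.699, 0.141]
contact_force: [2.9, 3.6, -1.7]
opening: 0.203
```

Request:
play_rows(moves=[[[0, 0, 0.006], [0, 0, 0], 0], [[0, 0, 0.008], [0, 0, 0], 0], [[0, 0, 0.008], [0, 0, 0], 0], [[0, 0, 0.008], [0, 0, 0], 0], [[0, 0, 0.008], [0, 0, 0], 0], [[0, 0, 0.008], [0, 0, 0], 0], [[0, 0, 0.005], [0, 0, 0], 0], [[0, 0, 0], [0, 0, 0], 0], [[0, 0, 0], [0, 0, 0], 0]])

```text
clock: 23.1
eef_pos: [490.2, -320.7, 193.0]
tcp_rot: [3.137, -0.699, 0.141]
contact_force: [4.6, 6.2, -3.6]
opening: 0.205
```

```bash
python3 - <<'E'
from rig import *
from h import *
st=sense(); print(st["clock"],st["contact_force"],st["wrist_torque"])
delta([495.5,-319.2,186.8],Ro.from_euler("xyz",[3.138,-.699,.146]),st)
E
```

```text
23.1 [ 4.57487484  6.23972368 -3.57095342] [ 1.30154496 -0.140432    1.10000322]
shift(now axes) mm [ 0.2 -0.8  8.2]  shift(axes after turn) [ 0.2 -0.8  8.3]  turn [ 0.0036  0.0003 -0.0035]
```

Request:
play_rows(moves=[[[0, -0.0008, 0], [0.0036, 0, -0.0035], 0], [[0, 0, 0.003], [0, 0, 0], 0], [[0, 0, 0.003], [0, 0, 0], 0], [[0, 0, 0.001], [0, 0, 0], 0], [[0, 0, 0], [0, 0, 0], 0], [[0, 0, 0], [0, 0, 0], 0]])

```text
clock: 23.7
eef_pos: [494.6, -320.1, 187.9]
tcp_rot: [3.136, -0.699, 0.146]
contact_force: [3.4, 5.3, -1.0]
opening: 0.2
```

Request:
play_rows(moves=[[[0, 0, 0.001], [0, 0, 0], 0], [[0, 0, 0.0005], [0, 0, 0], 0], [[0, 0, 0], [0, 0, 0], 0], [[0, 0, 0], [0, 0, 0], 0]])

```text
clock: 24.1
eef_pos: [495.4, -320.0, 186.9]
tcp_rot: [3.136, -0.699, 0.146]
contact_force: [0.9, 5.8, 1.7]
opening: 0.202
```

```bash
python3 - <<'E'
from rig import *
from h import *
st=sense(); print(st["clock"],st["contact_force"],st["wrist_torque"])
delta([495.5,-319.2,186.8],Ro.from_euler("xyz",[3.138,-.699,.146]),st)
E
```

```text
24.1 [0.86505927 5.77487035 1.73167394] [1.18030828 0.00166205 0.92496968]
shift(now axes) mm [ 0.1 -0.8  0.2]  shift(axes after turn) [ 0.1 -0.8  0.2]  turn [ 0.0018  0.     -0.    ]
```

Request:
play_rows(moves=[[[0, -0.0009, 0], [0.0018, 0, 0], 0], [[0, 0, 0.0008], [0, 0, 0], 0], [[0, 0, 0], [0, 0, 0], 0], [[0, 0, 0], [0, 0, 0], 0]])

```text
clock: 24.5
eef_pos: [495.6, -319.8, 186.9]
tcp_rot: [3.136, -0.699, 0.146]
contact_force: [-7.3, 3.8, 8.1]
opening: 0.204
```

Axial force about 11 N: the paddle is seated. I release it and back straight off along the handle.

Request:
play_rows(moves=[[[0, 0, 0], [0, 0, 0], 30], [[0, 0, 0], [0, 0, 0], 50], [[0, 0, 0], [0, 0, 0], 80], [[0, 0, 0], [0, 0, 0], 80], [[0, 0, 0], [0, 0, 0], 80], [[0, 0, 0], [0, 0, 0], 80], [[0, 0, -0.006], [0, 0, 0], 80], [[0, 0, -0.014], [0, 0, 0], 80], [[0, 0, -0.02], [0, 0, 0], 80], [[0, 0, -0.02], [0, 0, 0], 80], [[0, 0, -0.02], [0, 0, 0], 80], [[0, 0, -0.02], [0, 0, 0], 80], [[0, 0, -0.02], [0, 0, 0], 80], [[0, 0, -0.02], [0, 0, 0], 80], [[0, 0, -0.01], [0, 0, 0], 80], [[0, 0, 0], [0, 0, 0], 80], [[0, 0, 0], [0, 0, 0], 80]])

```text
clock: 26.2
eef_pos: [400.0, -332.8, 301.1]
tcp_rot: [3.137, -0.699, 0.146]
contact_force: [-0.7, 0.1, -0.3]
opening: 0.798
```

```bash
python3 - <<'E'
from rig import *
from h import *
st=sense(); print(st["clock"],st["contact_force"],st["eef_pos"],st["opening"])
g=grab_frame("scene"); s0=pickle.load(open("f0.pkl","rb"))["scene"]
A,B=[cv2.cvtColor(x["pixels"],cv2.COLOR_RGB2GRAY) for x in (s0,g)]
d=cv2.absdiff(A,B)
for nm,(x0,x1,y0,y1) in dict(handle=(170,206,262,308),blade=(205,238,303,345)).items():
    r=cv2.matchTemplate(B[y0-6:y1+6,x0-6:x1+6],A[y0:y1,x0:x1],cv2.TM_CCOEFF_NORMED);print(nm,cv2.minMaxLoc(r)[1],np.array(cv2.minMaxLoc(r)[3])-6)
a=s0["pixels"][195:355,160:360];b=g["pixels"][195:355,160:360]
cv2.imwrite("pics/final.png",cv2.resize(np.hstack([a,b])[:,:,::-1],None,fx=2,fy=2,interpolation=cv2.INTER_CUBIC))
E
```

```text
26.2 [-0.67229596  0.1398262  -0.31119873] [ 400.03262447 -332.78441238  301.14388965] 0.7983816161338854
handle 0.94973224401474 [-1  1]
blade 0.9235187768936157 [-1  0]
```

View pics/final.png

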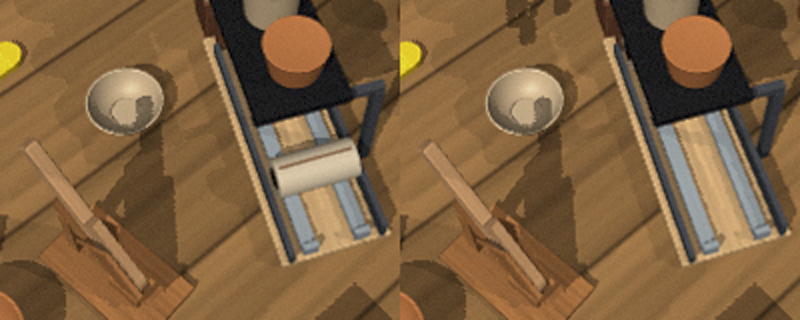

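The stand half of the last picture shows the paddle seated as before, with sideways differences of about 1 px. The post has gone from the track's open part. I'm out of viewings, so I turn the wrist camera to the rack and measure the post numerically.

Request:
play_rows(moves=[[[0, 0, -0.01], [0, 0, 0], 80], [[0, 0, 0], [0.0857, 0.0101, -0.0928], 80], [[0, 0, 0], [0.0857, 0.0101, -0.0928], 80], [[0, 0, 0], [0.0857, 0.0101, -0.0928], 80], [[0, 0, 0], [0.0857, 0.0101, -0.0928], 80], [[0, 0, 0], [0.0857, 0.0101, -0.0928], 80], [[0, 0, 0], [0.0857, 0.0101, -0.0928], 80], [[0, 0, 0], [0.0857, 0.0101, -0.0928], 80], [[0, 0, 0], [0.0857, 0.0101, -0.0928], 80], [[0, 0, 0], [0, 0, 0], 80], [[0, 0, 0], [0, 0, 0], 80]])

```text
clock: 27.35
eef_pos: [394.0, -333.5, 308.3]
tcp_rot: [-3.139, -0.786, 1.149]
contact_force: [-0.1, 0.5, -0.1]
opening: 0.803
```

```bash
python3 - <<'E'
from rig import *
from h import *
f=grab_frame("wrist"); im=f["pixels"]; cv2.imwrite("pics/post.png",im[:,:,::-1])
for q in [(-55,142,49),(-55,115,49),(-55,169,49),(-55,142,76)]: print(q,proj(f,rk(q))[0].round(1))
c=proj(f,rk((-55,142,49)))[0].round().astype(int)
hsv=cv2.cvtColor(im,cv2.COLOR_RGB2HSV)
y0,y1=c[1]-25,c[1]+20; x0,x1=c[0]-30,c[0]+45
# dark hole
m=(hsv[y0:y1,x0:x1,2]<60).astype(np.uint8); n,l,s,ce=cv2.connectedComponentsWithStats(m)
for i in range(1,n):
    if s[i,4]>8: print("dark",s[i],(ce[i]+[x0,y0]).round(1))
for r in range(c[1]-14,c[1]+9,4): print(r,[tuple(im[r,x]) for x in range(c[0]-20,c[0]+24,4)].__repr__().replace("np.uint8",""))
E
```

```text
(-55, 142, 49) [222.1 137.2]
(-55, 115, 49) [236.8 137.1]
(-55, 169, 49) [207.4 137.3]
(-55, 142, 76) [219.5 126.7]
dark [23 20 14  9 92] [221.4 136.1]
123 [((178), (103), (66)), ((99), (58), (38)), ((221), (201), (170)), ((250), (243), (225)), ((254), (251), (238)), ((255), (253), (245)), ((255), (253), (245)), ((254), (251), (238)), ((249), (241), (219)), ((253), (236), (175)), ((254), (246), (188))]
127 [((138), (80), (51)), ((105), (67), (48)), ((228), (208), (177)), ((232), (217), (185)), ((228), (209), (177)), ((232), (217), (184)), ((249), (240), (219)), ((254), (250), (235)), ((247), (238), (214)), ((254), (241), (180)), ((255), (248), (194))]
131 [((118), (68), (43)), ((119), (89), (68)), ((219), (200), (170)), ((207), (187), (158)), ((129), (113), (93)), ((122), (106), (86)), ((195), (176), (148)), ((221), (201), (171)), ((239), (228), (198)), ((253), (239), (175)), ((254), (243), (181))]
135 [((117), (67), (43)), ((148), (116), (89)), ((220), (201), (170)), ((100), (85), (69)), ((30), (22), (18)), ((30), (22), (17)), ((30), (22), (18)), ((197), (178), (150)), ((219), (200), (170)), ((246), (242), (238)), ((247), (243), (240))]
139 [((117), (67), (43)), ((117), (69), (45)), ((209), (189), (159)), ((196), (177), (149)), ((49), (39), (31)), ((29), (22), (17)), ((35), (27), (21)), ((199), (181), (151)), ((219), (202), (173)), ((235), (240), (243)), ((235), (240), (243))]
143 [((116), (67), (43)), ((116), (67), (44)), ((103), (92), (91)), ((182), (167), (149)), ((187), (171), (150)), ((184), (169), (149)), ((185), (170), (149)), ((188), (173), (152)), ((171), (167), (164)), ((168), (175), (184)), ((171), (179), (186))]
```

```bash
python3 -c "
from rig import *
print(sense()['clock']); print(sign_off())"
```

```text
27.4
the job is handed in; nothing more can be done
None
```

The post is home against the brick stop and the paddle is back in its stand. I handed the job in at 27.4 s of the 58 s allowed.

**What I did:** I gripped the paddle by its handle and drew it out along its slot. I rolled the post under the shelf at about 40 mm/s, slowing near the end, until the force along the track rose to about 6 N at the stop. Then I withdrew, put the paddle back along the same line and let go.

**Last checks:**
- **Post:** the end-face hole was at pixel (221.4, 136.1), against (222.1, 137.2 predicted) for home. That is within about 2 mm, with no gap seen to the brick.
- **Paddle:** the gripper let go within 1 mm of where it first gripped, pressing about 11 N along the handle. The scene picture shows the handle and blade about 1 px (roughly 3 mm) off to one side. That is roughly the play in the slot, but I did not check it more closely.
- **Forces:** there was a side force of up to about 6 N while reinserting. I eased it to about 4 N before release.
- **Other items:** the bowl beside the stand and the pot on the shelf looked unmoved in the final crop. I did not check the others one by one.

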